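# Change the cartridges of a bench analyser with a push-push carriage

### The arm

A 6-joint arm with a two-finger parallel gripper is mounted at the origin on the work surface. World frame = base frame: x ahead of the robot, y to its left, z up, the work surface at z = 0. Lengths are in m, angles in rad, forces in N, time in s.
With the tool pointing down it reaches from about 0.225 to 0.875 m from the base axis. Payload 3.4 kg.
Tool frame: the origin (TCP) lies at the very end of the fingers, on their centre line; the grasp point (between the pads) lies 19 mm behind it; z points along the fingers, y is the direction in which the jaws open and shut (so a half turn about z gives the same grasp; the last joint's range is limited). The gripper opens to 85 mm and grips with 20 to 120 N. Pads are 22 mm wide; open, the fingers measure 114 mm over their backs; the gripper's body (76 mm by 85 mm) begins 54 mm behind the grasp point. The pads swing forward as they close: fully open they stand 13 mm farther back than shut.
Start: joints at [1.209, 0.276, 1.505, -0, 1.361, -0.121], TCP at [0.137, 0.558, 0.231] pointing down, gripper open.
Joint ranges: [-2.89, 2.89], [-0.75, 2.08], [0.22, 2.7], [-1.18, 4.32], [0.11, 2.71], [-2.7, 2.7]. Speed limits (rad/s): [2.57, 2.57, 3.14, 3.14, 3.14, 3.14].

### API

Orientations are given as a unit quaternion [w, x, y, z].
In Python, from rig import manip, viewer, job gives the robot as it stands.
- The arm moves only by the shell command python3 -m crank 'ROWS' [OPENING] [FORCE]. ROWS is JSON, a list of rows, each a list of 6 numbers: the shift along the tool's x, y, z in m, then the turn, a rotation vector about the tool's x, y, z in degrees. In form: [[dx, dy, dz, rx, ry, rz], ...]. A call has 1 to 20 rows; each row is the pose to reach, as a shift and turn from the pose measured when the call began, along the tool's axes at that moment; what a row does not reach only later rows make up. A row lasts 1/8 s, in which the tool goes at most 62.5 mm and 10.7 degrees, less where a joint would pass 70% of its speed; a pose out of reach is approached as far as the arm can. A call with a gripper value outside its range is refused whole. OPENING is the opening, from 0 (shut) to 1 (fully open), set as the call begins (- or left out, the last holds). The fingers move at their own pace and stop on an object; FORCE is the grip in N (left out, the last holds). Time passes only in rows, so rows that repeat a pose let the fingers close. It gives the time, the measured TCP pose, the force and the opening at its end, in the units of the state.
- manip.get_state(): the state, without advancing time (a new reading comes with each control period).
- viewer.get_image(name): name is "scene" or "side" or "wrist"; returns a dict with "frame" (400x640x3 uint8, blue, green, red), "range_z" (400x640 float32, m along the optical axis (not along the pixel's ray), 0 where there is no reading), "intrinsics" (3x3 intrinsics, pixels), "D" ([k1, k2, p1, p2, k3] as OpenCV has them; the pictures are not rectified), "world_from_camera" (4x4, takes a point from camera to world coordinates); the wrist camera has in their place "mount" (4x4, takes a point from camera to tool coordinates, whose origin is the TCP and whose axes are the flange's). Camera axes: x right, y up, looking along -z (the intrinsics and any distortion apply to the point x, -y, -z); pixel columns grow to the right and rows downward; lengths in m; the calibration is good to about 2 mm. A picture is of the moment at which its call begins: read the wrist's pose just before it.
- job.sign_off(): hands the job in, once; it reports no verdict.
The state is a dict: "clock": time; "qpos": joint angles; "qd": joint speeds; "effort": joint torques, N m; "position": TCP position; "ee_rot": TCP orientation; "contact_force": force on the tool from outside, world axes, zero at the start; "moment": the same for the moment, N m; "width": finger opening in m.
Only numpy, scipy, OpenCV 4.12 (cv2) and the standard library are available. Lean on these libraries where they do the work, as an engineer would, in place of code of your own. Each camera call takes 0.05 s, during which the arm holds its last target. There are 200 camera calls.

### The job

Change the cartridges in the bench analyser: push its carriage home once and let go so that it springs out, stand the spent cartridges that come out with it upright in the empty aluminium tray, and seat every fresh cartridge from the bench in a lane of its own. Then push the carriage home again so that it stays locked in when you let go, and last swing the door shut until it seats on its catch. Leave the other things on the bench where they are.

Things in the scene. Friction and masses are not known exactly. Their poses are not given: they have to be found in the camera images.
- fresh0_mid (a point): fresh cartridge: white plastic block 90 mm long (own x), 38 mm wide (y), 35 mm high, with an upright grip fin on the middle of its top (36 mm along x, 12 mm thick along y, from 35 to 65 mm above its underside), 160 g more or less. This point lies on its middle axis, half-way up (32.5 mm above the underside); z is up. Either way round is the same. Starts standing on the bench; the number present varies (2 or 3)
- fresh1_mid (a point): fresh cartridge: white plastic block 90 mm long (own x), 38 mm wide (y), 35 mm high, with an upright grip fin on the middle of its top (36 mm along x, 12 mm thick along y, from 35 to 65 mm above its underside), 160 g more or less. This point lies on its middle axis, half-way up (32.5 mm above the underside); z is up. Either way round is the same. Starts standing on the bench; the number present varies (2 or 3)
- fresh2_mid (a point): fresh cartridge: white plastic block 90 mm long (own x), 38 mm wide (y), 35 mm high, with an upright grip fin on the middle of its top (36 mm along x, 12 mm thick along y, from 35 to 65 mm above its underside), 160 g more or less. This point lies on its middle axis, half-way up (32.5 mm above the underside); z is up. Either way round is the same. Starts standing on the bench; the number present varies (2 or 3)
- spent0_mid (a point): spent cartridge: white plastic block 90 mm long (own x), 38 mm wide (y), 35 mm high, with an upright grip fin on the middle of its top (36 mm along x, 12 mm thick along y, from 35 to 65 mm above its underside), 160 g more or less. This point lies on its middle axis, half-way up (32.5 mm above the underside); z is up. Either way round is the same. Starts inside the analyser in an outer lane of the carriage; 1 or 2 are present
- spent1_mid (a point): spent cartridge: white plastic block 90 mm long (own x), 38 mm wide (y), 35 mm high, with an upright grip fin on the middle of its top (36 mm along x, 12 mm thick along y, from 35 to 65 mm above its underside), 160 g more or less. This point lies on its middle axis, half-way up (32.5 mm above the underside); z is up. Either way round is the same. Starts inside the analyser in an outer lane of the carriage; 1 or 2 are present
- lane0 (a point): lane 0 of the carriage (+y side of the analyser, next to the door's hinge): moves with the carriage. The point is where a cartridge's middle point lies when it is seated in that lane (32.5 mm above the lane's floor, which is 30 mm above the bench); own x runs along the lane (the cartridge's length), pointing into the analyser; z up. The lane is 100 x 48 mm inside, its walls 10 mm high and 4 mm thick, lanes 52 mm apart
- lane1 (a point): lane 1 of the carriage (middle): moves with the carriage. The point is where a cartridge's middle point lies when it is seated in that lane (32.5 mm above the lane's floor, which is 30 mm above the bench); own x runs along the lane (the cartridge's length), pointing into the analyser; z up. The lane is 100 x 48 mm inside, its walls 10 mm high and 4 mm thick, lanes 52 mm apart
- lane2 (a point): lane 2 of the carriage (-y side): moves with the carriage. The point is where a cartridge's middle point lies when it is seated in that lane (32.5 mm above the lane's floor, which is 30 mm above the bench); own x runs along the lane (the cartridge's length), pointing into the analyser; z up. The lane is 100 x 48 mm inside, its walls 10 mm high and 4 mm thick, lanes 52 mm apart
- paddle (a point): push paddle standing up on the middle of the carriage's front: the point is on its front face, 80 mm above the bench; own +x is the direction to push. The paddle's face is 44 mm wide and reaches from 26 to 100 mm above the bench; when the carriage is locked it stands 35 mm in front of the analyser's front
- carriage (a joint): how far the carriage stands out, m: 0 (to 0.002) = in and locked, as at the start; -0.0108 = pressed home on its rigid stop; 0.115 = right out. Push-push latch: each press past -0.010, then letting go, changes the state: from locked, a spring drives it out in 1 to 3 s; from out, it stays locked. Pushing takes 4 to 6 N (more when fast: 25 N per m/s)
- door (a joint): opening angle of the analyser's door, rad: 0 = shut on its ball catch, about 1.6 to 1.75 at the start (standing open). It stays where it is left; the last 0.06 rad needs a firmer push (about 3 to 5 N at the free edge) over the ball, then it is drawn home
- door_hinge (a point): on the door's upright hinge axis, at the inner face of the door, 70 mm above the bench. Own axes turn with the door: own -y runs along the door from hinge to free edge, own -x is the outward normal of its outer face
- door_face (a point): on the outer face of the door, 160 mm from the hinge axis, 70 mm above the bench; same axes as door_hinge. The door is 220 mm wide, 8 mm thick, from 30 to 105 mm above the bench
- analyser: bench analyser, fixed: white box 200 mm deep (own x), 220 mm wide (y), 130 mm high, with a black display on top; origin at the middle of its underside, its open front faces own -x at x = -100 mm, with a 48 mm deep, 100 mm high post on either side of the opening (x = -148 to -100 mm). The carriage comes out of the front along own -x. The shut door covers the front at x = -148 to -156 mm
- tray: shallow aluminium discard tray, fixed, empty at the start: 125 mm (own x) by 145 mm (y), 20 mm high, walls and floor 4 mm thick; origin at the middle of its underside
- beaker: bystander: clear glass beaker, 68 mm across, 85 mm tall; origin at the middle of its underside
- bottle: bystander: amber glass bottle, 66 mm across, 160 mm tall; origin at the middle of its underside
- tipbox: bystander: box of pipette tips with a pink lid, 80 x 120 x 62 mm; origin at the middle of its underside
- petri: bystander: closed petri dish, 64 mm across, 15 mm tall; origin at the middle of its underside

How it is judged:
On the way, in this order (a step that is already met when the one before it is completed fails the run):
1. the carriage has been released and stands right out (value of joint carriage above 0.105 m), for 0.2 s.
2. every spent cartridge stands upright in the tray and every fresh one is seated in a lane of the drawn-out carriage ((distance between fresh0_mid and lane0 below 0.012 m or distance between fresh0_mid and lane1 below 0.012 m or distance between fresh0_mid and lane2 below 0.012 m) and angle between each of fresh0_mid, fresh1_mid, fresh2_mid's own z axis and vertical below 0.15 rad and (distance between fresh1_mid and lane0 below 0.012 m or distance between fresh1_mid and lane1 below 0.012 m or distance between fresh1_mid and lane2 below 0.012 m) and (distance between fresh2_mid and lane0 below 0.012 m or distance between fresh2_mid and lane1 below 0.012 m or distance between fresh2_mid and lane2 below 0.012 m) and x of spent0_mid in the frame of tray between -0.045 and 0.045 m and y of spent0_mid in the frame of tray between -0.055 and 0.055 m and z of each of spent0_mid, spent1_mid in the frame of tray below 0.045 m and angle between each of spent0_mid, spent1_mid's own z axis and vertical below 0.2 rad and x of spent1_mid in the frame of tray between -0.045 and 0.045 m and y of spent1_mid in the frame of tray between -0.055 and 0.055 m and value of joint carriage above 0.1 m), for 0.3 s.
3. the loaded carriage is locked in (value of joint carriage between -0.004 and 0.004 m and (distance between fresh0_mid and lane0 below 0.012 m or distance between fresh0_mid and lane1 below 0.012 m or distance between fresh0_mid and lane2 below 0.012 m) and angle between each of fresh0_mid, fresh1_mid, fresh2_mid's own z axis and vertical below 0.15 rad and (distance between fresh1_mid and lane0 below 0.012 m or distance between fresh1_mid and lane1 below 0.012 m or distance between fresh1_mid and lane2 below 0.012 m) and (distance between fresh2_mid and lane0 below 0.012 m or distance between fresh2_mid and lane1 below 0.012 m or distance between fresh2_mid and lane2 below 0.012 m) and x of spent0_mid in the frame of tray between -0.045 and 0.045 m and y of spent0_mid in the frame of tray between -0.055 and 0.055 m and z of each of spent0_mid, spent1_mid in the frame of tray below 0.045 m and angle between each of spent0_mid, spent1_mid's own z axis and vertical below 0.2 rad and x of spent1_mid in the frame of tray between -0.045 and 0.045 m and y of spent1_mid in the frame of tray between -0.055 and 0.055 m), for 0.5 s.
4. the door is shut on its catch (value of joint door below 0.02 rad), for 0.3 s.
At the end, for the whole second after the job is handed in: each spent cartridge upright (within 0.2 rad) on the tray's floor, its middle within 45 mm (x) and 55 mm (y) of the tray's centre; each fresh cartridge upright with its middle within 12 mm of a lane's point; carriage locked (within 4 mm of 0); door within 0.02 rad of shut (all of step 3 and value of joint door below 0.02 rad); the robot touches nothing.
It fails at once if a bystander (beaker, bottle, tip box, petri dish) is pushed more than 80 mm from its place (distance of any of beaker, bottle, tipbox, petri from where it was at the start of the episode above 0.08 m).
It fails at once if the beaker or the bottle is knocked over (angle between any of beaker, bottle's own z axis and vertical above 0.6 rad).
Of fresh0, fresh1, fresh2 only 2 to 3 are there at a start; the rules pass over those that are not, and their reading is None.
Of spent0, spent1 only 1 to 2 are there at a start; the rules pass over those that are not, and their reading is None.
At some moment in a run one of fresh0, fresh1, fresh2 may be knocked a few centimetres aside while the robot is not near it.
It also fails if it takes over 210 s, if anything falls off the work surface, if the arm or the gripper's body presses on something with over 40 N, if the wrist force passes 120 N, or if a joint passes its speed limit or range.

## Working session

There is one attempt and no reset: what is moved stays moved. The work goes in short steps, Python scripts to look and compute and a shell command to move; the robot and the scene stay as the last step left them, time stands still between calls to the robot, and variables do not carry over. Pictures are saved under pics/ and viewed, about 12 in all and at most 16, crops included, and the job is handed in when it is done.

```bash
ls; mkdir -p pics
cat > h.py <<'E'
import numpy as np, cv2
from rig import manip, viewer, job
from scipy.spatial.transform import Rotation as R
def st(): 
    s=manip.get_state(); return s
def Rt(s):
    w,x,y,z=s["ee_rot"]; return R.from_quat([x,y,z,w]).as_matrix()
def img(n):
    s=st(); d=viewer.get_image(n)
    if "mount" in d:
        T=np.eye(4); T[:3,:3]=Rt(s); T[:3,3]=s["position"]; d["world_from_camera"]=T@np.array(d["mount"])
    return d
def cloud(d):
    h,w=d["range_z"].shape; u,v=np.meshgrid(np.arange(w),np.arange(h))
    p=cv2.undistortPoints(np.stack([u,v],-1).reshape(-1,1,2).astype(np.float64),np.array(d["intrinsics"]),np.array(d["D"])).reshape(h,w,2)
    z=d["range_z"]; P=np.stack([p[...,0]*z,-p[...,1]*z,-z],-1); T=np.array(d["world_from_camera"])
    W=P@T[:3,:3].T+T[:3,3]; W[z==0]=np.nan; return W
E
python3 - <<'E'
from h import *
for n in ("scene","side","wrist"):
    d=img(n); cv2.imwrite(f"pics/{n}0.png",d["frame"]); np.savez(f"{n}0.npz",f=d["frame"],W=cloud(d))
    print(n,np.round(d["world_from_camera"],3).tolist())
s=st();print(s)
E
```

```text
pics
scene [[0.432, -0.561, 0.707, 1.248], [0.902, 0.261, -0.344, -0.396], [0.008, 0.786, 0.619, 0.676], [0.0, 0.0, 0.0, 1.0]]
side [[0.894, 0.284, -0.346, 0.168], [-0.448, 0.546, -0.708, -0.904], [-0.012, 0.788, 0.615, 0.805], [0.0, 0.0, 0.0, 1.0]]
wrist [[0.238, -0.928, -0.287, 0.065], [0.971, 0.227, 0.072, 0.576], [-0.002, -0.295, 0.955, 0.374], [0.0, 0.0, 0.0, 1.0]]
{'clock': 0.15, 'qpos': array([ 1.20898872e+00,  2.76465611e-01,  1.50578310e+00, -4.37328418e-05,
        1.36066872e+00, -1.21023224e-01]), 'qd': array([-0.00025071, -0.00232098, -0.00374384, -0.00087986,  0.00199625,
        0.0011052 ]), 'effort': array([ 3.41592720e-03, -4.17140079e+01, -2.46034795e+01, -1.10533463e-04,
        7.55039568e-03,  9.81085719e-06]), 'position': array([0.1370245 , 0.55807078, 0.23065295]), 'ee_rot': array([-1.37600269e-04,  1.20096998e-01,  9.92761941e-01, -6.48294125e-04]), 'contact_force': array([ 0.26278632, -0.24228303,  0.39287302]), 'moment': array([-0.03747708, -0.00450075, -0.00082809]), 'width': 0.08541064347191944}
```

View pics/scene0.png

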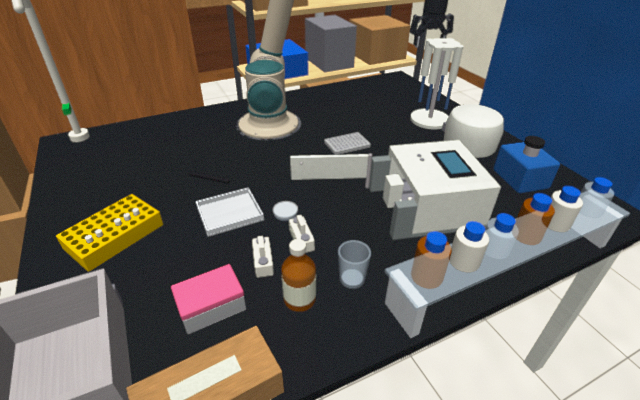

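View pics/side0.png

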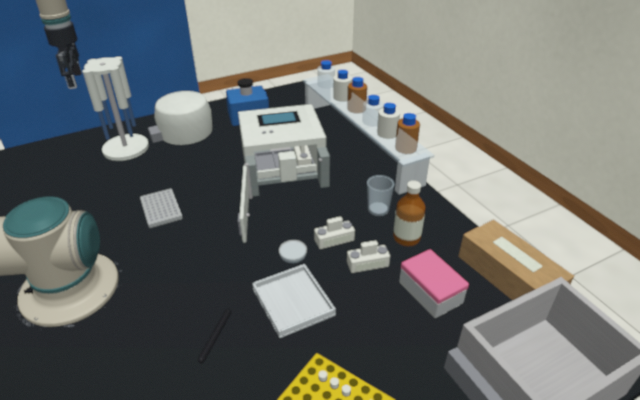

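The views show the analyser (side ≈(283,140)) with its door open to the left. There are two fresh cartridges at side (335,233) and (369,256), near the petri dish (292,250), beaker (380,195), bottle (408,220), tip box and tray (293,300). One fin is visible inside the analyser's lane 2 (303,155).

Run:
```python
from h import *
def rect(P,name):
    P=P.astype(np.float32); r=cv2.minAreaRect(P); b=cv2.boxPoints(r); print(name,len(P),"c",np.round(r[0],4),"size",np.round(r[1],3),"ang",round(r[2],1),"corners",np.round(b,3).tolist())
for n in ("side","scene"):
    D=np.load(n+"0.npz"); W=D["W"]; f=D["f"].astype(int); z=W[...,2]
    hi=f.max(-1); sat=hi-f.min(-1)
    print(n)
    def comps(m,minn=25,lab=""):
        k,l,s,c=cv2.connectedComponentsWithStats(m.astype(np.uint8))
        for i in range(1,k):
            if s[i,4]>=minn:
                P=W[l==i]; print(lab,"px",np.round(c[i]),"z",np.round(np.median(P[:,2]),4)); rect(P[:,:2]," ")
    B=np.isfinite(z)&(W[...,0]>0)&(W[...,0]<0.9)&(abs(W[...,1])<0.75)
    comps(B&(z>.122)&(z<.138)&(hi>60),200,"antop")
    comps(B&(z>.056)&(z<.072)&(hi>150)&(sat<50),15,"fin")
    comps(B&(z>.028)&(z<.040)&(hi>150)&(sat<50),40,"body")
    comps(B&(z>.015)&(z<.025)&(hi>110),40,"traytop/petri")
    comps(B&(z>.099)&(z<.11)&(hi>100),20,"dooretc")
```

```text
side
antop px [180.  98.] z 0.1249
  222 c [0.4196 0.5511] size [0.084 0.085] ang 32.0 corners [[0.3619999885559082, 0.5649999976158142], [0.4059999883174896, 0.49300000071525574], [0.4779999852180481, 0.5370000004768372], [0.43299999833106995, 0.609000027179718]]
antop px [280. 127.] z 0.131
  2835 c [0.6276 0.2403] size [0.21  0.218] ang 74.6 corners [[0.49399998784065247, 0.1679999977350235], [0.7049999833106995, 0.10999999940395355], [0.7609999775886536, 0.31200000643730164], [0.550000011920929, 0.3700000047683716]]
antop px [ 71. 262.] z 0.1311
  215 c [ 0.0406 -0.0735] size [0.079 0.026] ang 2.0 corners [[0.0010000000474974513, -0.06199999898672104], [0.0010000000474974513, -0.08799999952316284], [0.08100000023841858, -0.08500000089406967], [0.07999999821186066, -0.05900000035762787]]
fin px [191. 125.] z 0.065
  136 c [0.426  0.4778] size [0.108 0.026] ang 3.3 corners [[0.3709999918937683, 0.4880000054836273], [0.37299999594688416, 0.4620000123977661], [0.48100000619888306, 0.46799999475479126], [0.4790000021457672, 0.49399998784065247]]
fin px [302. 154.] z 0.0649
  168 c [0.
[... 21830 characters left out ...]
.878000020980835, 0.06300000101327896], [0.8999999761581421, 0.03700000047683716], [0.9110000133514404, 0.04600000008940697], [0.8889999985694885, 0.0729999989271164]]
dooretc px [ 48. 296.] z 0.1043
  457 c [ 0.6434 -0.636 ] size [0.159 0.006] ang 90.0 corners [[0.6399999856948853, -0.7160000205039978], [0.6460000276565552, -0.7160000205039978], [0.6470000147819519, -0.5559999942779541], [0.6399999856948853, -0.5559999942779541]]
dooretc px [100. 394.] z 0.1051
  137 c [ 0.8713 -0.5633] size [0.045 0.004] ang 87.5 corners [[0.8679999709129333, -0.5860000252723694], [0.871999979019165, -0.5860000252723694], [0.8740000128746033, -0.5410000085830688], [0.8700000047683716, -0.5410000085830688]]
```

Run:
```python
import cv2
a=cv2.imread("pics/side0.png")[90:280,220:440]; b=cv2.imread("pics/scene0.png")[120:310,240:500]
cv2.imwrite("pics/c1.png",cv2.resize(a,None,fx=3,fy=3,interpolation=3))
```

```text
(no output)
```

View pics/c1.png

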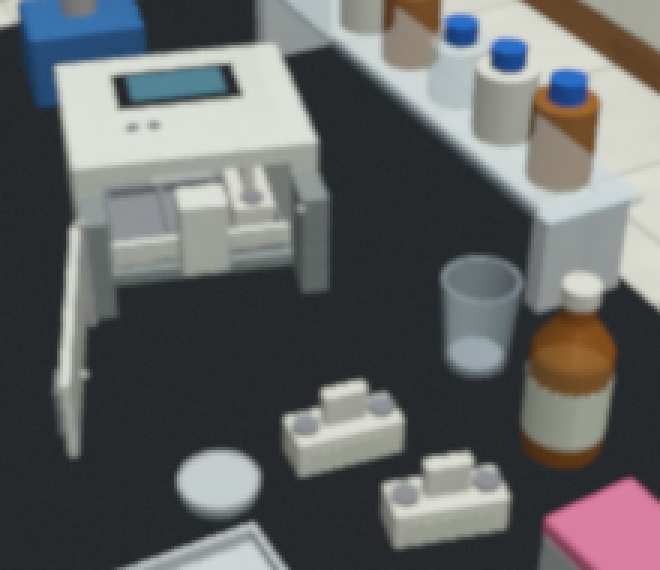

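The crop shows lane 0 and lane 1 empty and one spent cartridge in lane 2 (fin at crop (245,185)). The measured sizes match: top 0.218x0.20, cartridges 0.09x0.038 at z 0.035. The door is about 1.74 rad open. Next I write a planner that only prints the numbers.

```bash
cat > go.py <<'E'
# prints the shift/turn (tool axes) from the current pose to x y z psi(tool-y heading, deg), tool down; several targets allowed
import sys; from h import *
s=st(); A=Rt(s); p=np.array(s["position"]); q=s["qpos"]
print("t",round(s["clock"],2),"p",np.round(p,4),"psi",round(float(np.degrees(np.arctan2(A[1,1],A[0,1]))),1),"F",np.round(s["contact_force"],1),"w",round(s["width"],4),"q",np.round(q,2))
a=list(map(float,sys.argv[1:]))
for i in range(0,len(a),4):
    x,y,z,psi=a[i:i+4]; c,n=np.cos(np.radians(psi)),np.sin(np.radians(psi))
    Y=np.array([c,n,0]); Z=np.array([0,0,-1.]); B=np.stack([np.cross(Y,Z),Y,Z],1)
    rv=np.degrees(R.from_matrix(A.T@B).as_rotvec()); d=A.T@(np.array([x,y,z])-p)
    print([x,y,z,psi],"row",np.round(d,4).tolist()+np.round(rv,1).tolist(),"rows>=",int(np.ceil(max(np.linalg.norm(d)/.0625,np.linalg.norm(rv)/10.7))))
E
cat > an.py <<'E'
# analyser frame -> world: an.py x y ...
import sys; import numpy as np
C=np.array([.628,.2403]); t=np.radians(74.5); u=np.array([np.cos(t),np.sin(t)]); v=np.array([-u[1],u[0]])
if __name__=="__main__":
    a=list(map(float,sys.argv[1:]))
    for i in range(0,len(a),2): print(a[i:i+2],np.round(C+a[i]*u+a[i+1]*v,4))
E
python3 an.py -.185 0 -.133 0 ; python3 go.py .579 .062 .2 -15.5 .579 .062 .065 -15.5
```

```text
[-0.185, 0.0] [0.5786 0.062 ]
[-0.133, 0.0] [0.5925 0.1121]
t 0.15 p [0.137  0.5581 0.2307] psi 76.2 F [ 0.3 -0.2  0.4] w 0.0854 q [ 1.21  0.28  1.51 -0.    1.36 -0.12]
[0.579, 0.062, 0.2, -15.5] row [-0.5475, -0.3763, 0.0311, -0.1, 0.1, 91.7] rows>= 11
[0.579, 0.062, 0.065, -15.5] row [-0.5475, -0.3762, 0.1661, -0.1, 0.1, 91.7] rows>= 11
```

```bash
python3 -m crank '[[-0.5475,-0.3763,0.031,0,0,91.7],[-0.5475,-0.3763,0.031,0,0,91.7],[-0.5475,-0.3763,0.031,0,0,91.7],[-0.5475,-0.3763,0.031,0,0,91.7],[-0.5475,-0.3763,0.031,0,0,91.7],[-0.5475,-0.3763,0.031,0,0,91.7],[-0.5475,-0.3763,0.031,0,0,91.7],[-0.5475,-0.3763,0.031,0,0,91.7],[-0.5475,-0.3763,0.031,0,0,91.7],[-0.5475,-0.3763,0.031,0,0,91.7],[-0.5475,-0.3763,0.031,0,0,91.7],[-0.5475,-0.3763,0.031,0,0,91.7],[-0.5475,-0.3763,0.031,0,0,91.7],[-0.5475,-0.3763,0.031,0,0,91.7],[-0.5475,-0.3763,0.1661,0,0,91.7],[-0.5475,-0.3763,0.1661,0,0,91.7],[-0.5475,-0.3763,0.1661,0,0,91.7],[-0.5475,-0.3763,0.1661,0,0,91.7]]' 0 40; python3 go.py .579 .062 .065 -15.5
```

```text
clock: 2.4
position: [0.5793, 0.0625, 0.0658]
ee_rot: [0.001, 0.796, 0.606, -0.0]
contact_force: [0.3, 0.0, -0.3]
width: 0.0002
t 2.4 p [0.5793 0.0625 0.0658] psi -15.4 F [ 0.3  0.  -0.3] w 0.0002 q [-0.01  0.42  1.73 -0.    0.99  0.26]
[0.579, 0.062, 0.065, -15.5] row [-0.0005, -0.0002, 0.0008, 0.0, 0.1, 0.1] rows>= 1
```

```bash
python3 -m crank '[[0.02,0,0,0,0,0],[0.03,0,0,0,0,0],[0.034,0,0,0,0,0],[0.036,0,0,0,0,0],[0.038,0,0,0,0,0],[0.040,0,0,0,0,0],[0.042,0,0,0,0,0],[0.044,0,0,0,0,0],[0.044,0,0,0,0,0]]' 0; python3 -m crank '[[0.002,0,0,0,0,0],[0.003,0,0,0,0,0],[0.003,0,0,0,0,0]]'
```

```text
clock: 3.52
position: [0.5909, 0.1047, 0.0658]
ee_rot: [0.001, 0.796, 0.606, -0.0]
contact_force: [-1.1, -4.1, 1.0]
width: -0.0001
clock: 3.9
position: [0.5917, 0.1077, 0.0658]
ee_rot: [0.001, 0.796, 0.606, -0.0]
contact_force: [-0.4, -3.6, 1.7]
width: -0.0
```

```bash
python3 -m crank '[[0.0015,0,0,0,0,0],[0.003,0,0,0,0,0],[0.003,0,0,0,0,0]]'; python3 -m crank '[[0.0015,0,0,0,0,0],[0.003,0,0,0,0,0],[0.003,0,0,0,0,0]]'
```

```text
clock: 4.28
position: [0.5926, 0.1109, 0.0658]
ee_rot: [0.0, 0.796, 0.606, -0.0]
contact_force: [-1.0, -5.0, 1.5]
width: 0.0001
clock: 4.65
position: [0.5926, 0.111, 0.0658]
ee_rot: [0.002, 0.795, 0.606, -0.003]
contact_force: [-3.5, -11.6, 3.6]
width: 0.0004
```

```bash
python3 -m crank '[[-0.06,0,0,0,0,0],[-0.12,0,0,0,0,0],[-0.16,0,0,0,0,0],[-0.17,0,0,0,0,0],[-0.17,0,-0.06,0,0,0],[-0.15,0,-0.12,0,0,0],[-0.12,0,-0.18,0,0,0],[-0.10,0,-0.23,0,0,0],[-0.10,0,-0.23,0,0,0],[-0.10,0,-0.23,0,0,0],[-0.10,0,-0.23,0,0,0],[-0.10,0,-0.23,0,0,0],[-0.10,0,-0.23,0,0,0],[-0.10,0,-0.23,0,0,0],[-0.10,0,-0.23,0,0,0],[-0.10,0,-0.23,0,0,0],[-0.10,0,-0.23,0,0,0],[-0.10,0,-0.23,0,0,0],[-0.10,0,-0.23,0,0,0],[-0.10,0,-0.23,0,0,0]]' 0.5
cat > meas.py <<'E'
import sys; from h import *; from an import C,u,v
n,tag=sys.argv[1:3]; d=img(n); f=d["frame"]; cv2.imwrite(f"pics/{tag}.png",f); W=cloud(d); np.savez(tag+".npz",f=f,W=W)
z=W[...,2]; hi=f.max(-1).astype(int); sat=hi-f.min(-1)
for lab,a,b,mn in (("fin",.060,.068,40),("fin30",.090,.0985,30),("pad/post",.0985,.104,30),("body30",.061,.0665,60),("body",.032,.038,60),("lanewall",.038,.0425,40)):
    m=(z>a)&(z<b)&(hi>120)&(sat<50)&(W[...,0]<.72)&(W[...,0]>.3)&(W[...,1]>-.36)&(W[...,1]<.3)
    k,l,s_,c=cv2.connectedComponentsWithStats(m.astype(np.uint8))
    for i in range(1,k):
        if s_[i,4]>=mn:
            P=W[l==i]; r=cv2.minAreaRect(P[:,:2].astype(np.float32)); bx=cv2.boxPoints(r); e=sorted([(np.linalg.norm(bx[j+1]-bx[j]),j) for j in(0,1)])
            ang=np.degrees(np.arctan2(*(bx[e[1][1]+1]-bx[e[1][1]])[::-1]))%180; q=np.array(r[0])-C
            print(lab,"px",np.round(c[i]).astype(int),"c",np.round(r[0],4),"an",np.round([q@u,q@v],4),"LxW",round(float(e[1][0]),3),round(float(e[0][0]),3),"long",round(float(ang),1))
E
python3 meas.py wrist w1
```

```text
clock: 7.15
position: [0.5666, 0.016, 0.2965]
ee_rot: [0.002, 0.795, 0.606, -0.003]
contact_force: [0.4, 0.1, 0.8]
width: 0.0428
fin px [356 108] c [0.6359 0.0711] an [-0.1609 -0.0528] LxW 0.091 0.038 long 73.3
fin30 px [390  95] c [0.6707 0.0786] an [-0.1444 -0.0844] LxW 0.008 0.005 long 103.4
fin30 px [360 110] c [0.6359 0.0713] an [-0.1607 -0.0527] LxW 0.037 0.012 long 73.7
fin30 px [315 158] c [0.5711 0.0333] an [-0.2147 -0.0005] LxW 0.041 0.001 long 163.5
pad/post px [222  72] c [0.5006 0.1483] an [-0.1227  0.0982] LxW 0.047 0.024 long 74.7
pad/post px [405  73] c [0.6891 0.0959] an [-0.1228 -0.0975] LxW 0.048 0.024 long 74.7
pad/post px [212 133] c [0.4654 0.0901] an [-0.1882  0.1166] LxW 0.066 0.004 long 67.8
pad/post px [314 172] c [0.5662 0.0173] an [-0.2314 -0.    ] LxW 0.043 0.034 long 164.7
pad/post px [212 192] c [0.4404 0.0268] an [-0.2559  0.1237] LxW 0.034 0.002 long 68.6
pad/post px [210 244] c [ 0.4144 -0.0352] an [-0.3226  0.1322] LxW 0.082 0.003 long 66.6
body30 px [356 107] c [0.6359 0.0712] an [-0.1609 -0.0528] LxW 0.091 0.038 long 73.3
body px [358 244] c [ 0.6015 -0.1309] an [-0.3648 -0.0737] LxW 0.09 0.038 long 173.6
lanewall px [315  95] c [0.5853 0.0868] an [-1.594e-01  1.000e-04] LxW 0.162 0.111 long 164.6
lanewall px [384 246] c [ 0.6346 -0.1336] an [-0.3585 -0.1063] LxW 0.022 0.017 long 136.9
lanewall px [341 253] c [ 0.5696 -0.128 ] an [-0.3706 -0.0422] LxW 0.022 0.02 long 76.0
```

View pics/w1.png

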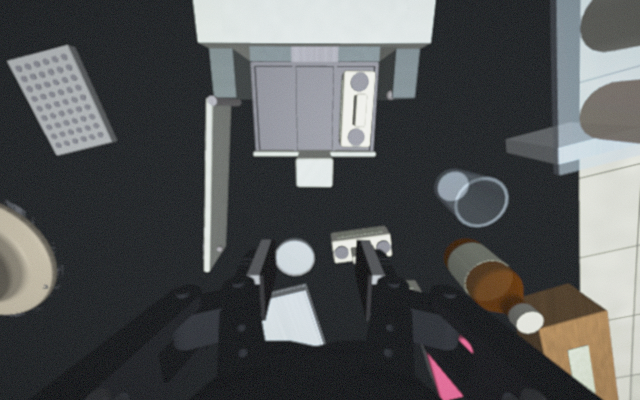

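The carriage is right out (paddle face at analyser x -0.249). Lane 2 holds the only spent cartridge, with its fin at px (360,110), while lanes 0 and 1 are empty. I pick the spent one.

```bash
python3 an.py -.165 -.0527; python3 go.py .6348 .0674 .17 -16 .6348 .0674 .069 -16
```

```text
[-0.165, -0.0527] [0.6347 0.0672]
t 7.2 p [0.5666 0.016  0.2965] psi -15.3 F [-0.3 -0.1  0.6] w 0.0427 q [-0.09  0.24  1.4  -0.01  1.51  0.18]
[0.6348, 0.0674, 0.17, -16.0] row [0.0684, 0.0522, 0.1261, 0.0, 0.4, 0.7] rows>= 3
[0.6348, 0.0674, 0.069, -16.0] row [0.0691, 0.0522, 0.2271, 0.0, 0.4, 0.7] rows>= 4
```

```bash
python3 -m crank '[[0.0684,0.0522,0.126,0,0.4,0.7],[0.0684,0.0522,0.126,0,0.4,0.7],[0.0684,0.0522,0.126,0,0.4,0.7],[0.0684,0.0522,0.126,0,0.4,0.7],[0.069,0.0522,0.17,0,0.4,0.7],[0.069,0.0522,0.205,0,0.4,0.7],[0.0691,0.0522,0.227,0,0.4,0.7],[0.0691,0.0522,0.227,0,0.4,0.7]]' 0.3; python3 -m crank '[[0,0,0,0,0,0],[0,0,0,0,0,0],[0,0,0,0,0,0],[0,0,0,0,0,0]]' 0 35;python3 go.py .6348 .0674 .19 -16 .431 -.2625 .19 0 .431 -.2625 .044 0
```

```text
clock: 8.2
position: [0.6339, 0.0668, 0.0691]
ee_rot: [-0.001, 0.799, 0.601, -0.001]
contact_force: [0.1, -0.3, 0.8]
width: 0.0253
clock: 8.7
position: [0.6348, 0.0667, 0.0708]
ee_rot: [0.0, 0.799, 0.601, 0.0]
contact_force: [-1.1, -1.1, 5.8]
width: 0.0111
t 8.7 p [0.6348 0.0667 0.0708] psi -16.1 F [-1.1 -1.1  5.8] w 0.0111 q [-0.    0.49  1.59 -0.    1.06  0.28]
[0.6348, 0.0674, 0.19, -16.0] row [0.0007, -0.0001, -0.1192, 0.1, -0.0, -0.1] rows>= 2
[0.431, -0.2625, 0.19, 0.0] row [-0.3727, -0.1046, -0.1194, 0.1, -0.0, -16.1] rows>= 7
[0.431, -0.2625, 0.044, 0.0] row [-0.3727, -0.1048, 0.0266, 0.1, -0.0, -16.1] rows>= 7
```

```bash
python3 -m crank '[[0,0,-0.05,0,0,0],[0,0,-0.119,0,0,0],[0,0,-0.119,0,0,0],[-0.3727,-0.1046,-0.119,0,0,-16.1],[-0.3727,-0.1046,-0.119,0,0,-16.1],[-0.3727,-0.1046,-0.119,0,0,-16.1],[-0.3727,-0.1046,-0.119,0,0,-16.1],[-0.3727,-0.1046,-0.119,0,0,-16.1],[-0.3727,-0.1046,-0.119,0,0,-16.1],[-0.3727,-0.1046,-0.119,0,0,-16.1],[-0.3727,-0.1046,-0.119,0,0,-16.1],[-0.3727,-0.1046,-0.08,0,0,-16.1],[-0.3727,-0.1046,-0.03,0,0,-16.1],[-0.3727,-0.1046,0.005,0,0,-16.1],[-0.3727,-0.1046,0.019,0,0,-16.1],[-0.3727,-0.1046,0.0245,0,0,-16.1],[-0.3727,-0.1046,0.0245,0,0,-16.1]]'; python3 go.py .431 -.2625 .046 0 .431 -.2625 .16 0
```

```text
clock: 10.82
position: [0.4321, -0.2626, 0.0468]
ee_rot: [0.001, 0.707, 0.708, 0.0]
contact_force: [0.2, -0.6, -1.6]
width: 0.0111
t 10.82 p [ 0.4321 -0.2626  0.0468] psi 0.1 F [ 0.2 -0.6 -1.6] w 0.0111 q [-0.68  0.35  1.92  0.    0.87 -0.69]
[0.431, -0.2625, 0.046, 0.0] row [0.0001, -0.0011, 0.0008, 0.1, 0.1, 0.1] rows>= 1
[0.431, -0.2625, 0.16, 0.0] row [0.0, -0.0008, -0.1132, 0.1, 0.1, 0.1] rows>= 2
```

```bash
python3 -m crank '[[0,0,0.0015,0,0,0],[0,0,0.0025,0,0,0],[0,0,0.0025,0,0,0]]'; python3 -m crank '[[0,0,0,0,0,0],[0,0,0,0,0,0],[0,0,-0.05,0,0,0],[0,0,-0.11,0,0,0],[0,0.07,-0.17,0,0,0],[0,0.12,-0.23,0,0,0],[0,0.12,-0.25,0,0,0],[0,0.12,-0.25,0,0,0],[0,0.12,-0.25,0,0,0]]' 0.35; python3 meas.py wrist w2; python3 go.py
```

```text
clock: 11.2
position: [0.4324, -0.263, 0.0448]
ee_rot: [0.002, 0.707, 0.707, 0.001]
contact_force: [-0.5, -0.2, 1.6]
width: 0.0111
clock: 12.32
position: [0.5509, -0.262, 0.2944]
ee_rot: [0.001, 0.707, 0.708, 0.0]
contact_force: [-0.0, -0.4, -0.9]
width: 0.0297
fin px [357  58] c [ 0.601  -0.1316] an [-0.3656 -0.0734] LxW 0.036 0.012 long 173.0
fin px [376 151] c [ 0.6299 -0.2396] an [-0.4619 -0.13  ] LxW 0.036 0.012 long 165.4
body30 px [357  58] c [ 0.601  -0.1316] an [-0.3656 -0.0734] LxW 0.036 0.012 long 173.3
body30 px [376 151] c [ 0.6299 -0.2396] an [-0.4619 -0.13  ] LxW 0.036 0.012 long 165.4
body px [353  63] c [ 0.6011 -0.1314] an [-0.3654 -0.0735] LxW 0.09 0.038 long 173.1
body px [371 147] c [ 0.6299 -0.2397] an [-0.462  -0.1301] LxW 0.09 0.039 long 166.5
body px [234 132] c [ 0.4398 -0.2162] an [-0.4902  0.0593] LxW 0.039 0.016 long 149.0
body px [244 168] c [ 0.4513 -0.2694] an [-0.5383  0.034 ] LxW 0.068 0.003 long 90.1
lanewall px [329  58] c [ 0.5696 -0.1278] an [-0.3703 -0.0421] LxW 0.021 0.021 long 0.4
lanewall px [380  64] c [ 0.6329 -0.1352] an [-0.3606 -0.1051] LxW 0.022 0.02 long 88.3
lanewall px [233 156] c [ 0.434  -0.2585] an [-0.5325  0.0537] LxW 0.089 0.037 long 89.8
lanewall px [350 143] c [ 0.599  -0.2321] an [-0.463  -0.0982] LxW 0.021 0.021 long 137.7
lanewall px [395 155] c [ 0.6618 -0.2478] an [-0.4613 -0.163 ] LxW 0.021 0.019 long 88.1
lanewall px [221 182] c [ 0.4179 -0.2819] an [-0.5594  0.0629] LxW 0.046 0.012 long 103.5
t 12.38 p [ 0.5503 -0.2619  0.2937] psi 0.1 F [-0.4 -0.5  0.1] w 0.0299 q [-0.56  0.3   1.31  0.    1.52 -0.56]
```

View pics/w2.png

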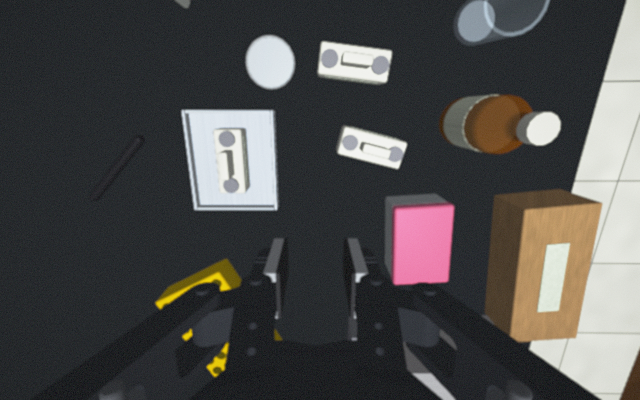

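The spent cartridge stands upright in the tray at px (231,160). The two fresh ones are undisturbed at (355,62) and (371,147). Next I pick fresh A.

```bash
python3 go.py .601 -.1315 .17 83 .601 -.1315 .042 83
```

```text
t 12.38 p [ 0.5503 -0.2619  0.2937] psi 0.1 F [-0.4 -0.5  0.1] w 0.0299 q [-0.56  0.3   1.31  0.    1.52 -0.56]
[0.601, -0.1315, 0.17, 83.0] row [0.1304, 0.0508, 0.1237, 0.0, 0.0, -82.9] rows>= 8
[0.601, -0.1315, 0.042, 83.0] row [0.1304, 0.0508, 0.2517, 0.0, 0.0, -82.9] rows>= 8
```

```bash
python3 -m crank '[[0.1304,0.0508,0.1237,0,0,-82.9],[0.1304,0.0508,0.1237,0,0,-82.9],[0.1304,0.0508,0.1237,0,0,-82.9],[0.1304,0.0508,0.1237,0,0,-82.9],[0.1304,0.0508,0.1237,0,0,-82.9],[0.1304,0.0508,0.1237,0,0,-82.9],[0.1304,0.0508,0.1237,0,0,-82.9],[0.1304,0.0508,0.1237,0,0,-82.9],[0.1304,0.0508,0.1237,0,0,-82.9],[0.1304,0.0508,0.17,0,0,-82.9],[0.1304,0.0508,0.22,0,0,-82.9],[0.1304,0.0508,0.2505,0,0,-82.9],[0.1304,0.0508,0.2515,0,0,-82.9]]' 0.3; python3 -m crank '[[0,0,0,0,0,0],[0,0,0,0,0,0],[0,0,0,0,0,0],[0,0,0,0,0,0]]' 0 35;python3 an.py -.16 -.052 -.16 0; python3 go.py .601 -.1315 .18 83 .6356 .1 .18 -15.5 .6356 .1 .075 -15.5
```

```text
clock: 14.0
position: [0.5979, -0.1307, 0.0391]
ee_rot: [-0.004, 0.063, 0.998, 0.001]
contact_force: [0.2, 0.3, -1.1]
width: 0.0257
clock: 14.5
position: [0.5985, -0.1309, 0.0403]
ee_rot: [-0.003, 0.063, 0.998, 0.001]
contact_force: [-0.5, -0.4, 4.3]
width: 0.0111
[-0.16, -0.052] [0.6354 0.0722]
[-0.16, 0.0] [0.5852 0.0861]
t 14.5 p [ 0.5985 -0.1309  0.0403] psi 82.8 F [-0.5 -0.4  4.3] w 0.0111 q [-0.33  0.49  1.68 -0.    0.98 -1.77]
[0.601, -0.1315, 0.18, 83.0] row [-0.0018, -0.0001, -0.1397, 0.1, -0.3, -0.2] rows>= 3
[0.6356, 0.1, 0.18, -15.5] row [-0.0072, 0.2339, -0.1395, -0.2, -0.3, 98.3] rows>= 10
[0.6356, 0.1, 0.075, -15.5] row [-0.0078, 0.2338, -0.0345, -0.2, -0.3, 98.3] rows>= 10
```

```bash
python3 -m crank '[[0,0,-0.05,0,0,0],[0,0,-0.11,0,0,0],[0,0,-0.14,0,0,0],[0,0,-0.14,0,0,0]]'; python3 go.py .6361 .0746 .18 -15.5 .6361 .0746 .073 -15.5
```

```text
clock: 15.0
position: [0.6007, -0.1316, 0.1829]
ee_rot: [0.0, 0.063, 0.998, -0.0]
contact_force: [0.4, -0.3, -2.3]
width: 0.0114
t 15.0 p [ 0.6007 -0.1316  0.1829] psi 82.8 F [ 0.4 -0.3 -2.3] w 0.0114 q [-0.33  0.36  1.5  -0.    1.28 -1.77]
[0.6361, 0.0746, 0.18, -15.5] row [-0.0094, 0.209, 0.0029, 0.0, 0.0, 98.3] rows>= 10
[0.6361, 0.0746, 0.073, -15.5] row [-0.0093, 0.2091, 0.1099, 0.0, 0.0, 98.3] rows>= 10
```

```bash
python3 -m crank '[[-0.0094,0.209,0.003,0,0,98.3],[-0.0094,0.209,0.003,0,0,98.3],[-0.0094,0.209,0.003,0,0,98.3],[-0.0094,0.209,0.003,0,0,98.3],[-0.0094,0.209,0.003,0,0,98.3],[-0.0094,0.209,0.003,0,0,98.3],[-0.0094,0.209,0.003,0,0,98.3],[-0.0094,0.209,0.003,0,0,98.3],[-0.0094,0.209,0.003,0,0,98.3],[-0.0094,0.209,0.003,0,0,98.3],[-0.0094,0.209,0.003,0,0,98.3],[-0.0094,0.209,0.003,0,0,98.3],[-0.0094,0.209,0.04,0,0,98.3],[-0.0094,0.209,0.07,0,0,98.3],[-0.0094,0.209,0.088,0,0,98.3],[-0.0094,0.209,0.088,0,0,98.3]]'; python3 go.py .6361 .0746 .073 -15.5
```

```text
clock: 17.0
position: [0.6345, 0.0745, 0.0927]
ee_rot: [-0.001, 0.796, 0.606, -0.002]
contact_force: [0.3, -0.2, -1.6]
width: 0.0111
t 17.0 p [0.6345 0.0745 0.0927] psi -15.5 F [ 0.3 -0.2 -1.6] w 0.0111 q [ 0.01  0.47  1.56 -0.    1.12  0.28]
[0.6361, 0.0746, 0.073, -15.5] row [0.0005, 0.0016, 0.0197, -0.2, 0.1, 0.0] rows>= 1
```

```bash
python3 -m crank '[[0.0005,0.0016,0.006,0,0,0],[0.0005,0.0016,0.013,0,0,0],[0.0005,0.0016,0.019,0,0,0],[0.0005,0.0016,0.0225,0,0,0],[0.0005,0.0016,0.0225,0,0,0]]'; python3 -m crank '[[0,0,0,0,0,0],[0,0,0,0,0,0],[0,0,-0.05,0,0,0],[0,0,-0.11,0,0,0],[-0.03,0,-0.15,0,0,0],[-0.08,0,-0.18,0,0,0],[-0.08,0,-0.18,0,0,0]]' 0.3; python3 meas.py wrist w3; python3 go.py .63 -.2397 .18 76.5 .63 -.2397 .043 76.5
```

```text
clock: 17.62
position: [0.6363, 0.0745, 0.0706]
ee_rot: [-0.001, 0.796, 0.606, -0.002]
contact_force: [-0.4, -0.1, -0.6]
width: 0.0113
clock: 18.5
position: [0.6166, -0.0055, 0.2544]
ee_rot: [0.002, 0.797, 0.604, 0.0]
contact_force: [0.2, 0.5, -0.7]
width: 0.0254
fin px [312 101] c [0.6365 0.0725] an [-0.1594 -0.053 ] LxW 0.089 0.038 long 74.4
fin30 px [344  86] c [0.6708 0.0785] an [-0.1445 -0.0845] LxW 0.009 0.005 long 97.8
fin30 px [312 102] c [0.6366 0.0726] an [-0.1593 -0.0531] LxW 0.036 0.012 long 74.6
fin30 px [269 162] c [0.5748 0.0291] an [-0.2177 -0.0052] LxW 0.048 0.019 long 136.8
fin30 px [161 262] c [ 0.4178 -0.0506] an [-0.3365  0.1248] LxW 0.007 0.006 long 85.3
pad/post px [148  59] c [0.5006 0.1482] an [-0.1227  0.0982] LxW 0.048 0.024 long 74.5
pad/post px [360  59] c [0.6895 0.0958] an [-0.1228 -0.0979] LxW 0.048 0.024 long 74.7
pad/post px [143 165] c [0.4513 0.0542] an [-0.2266  0.1205] LxW 0.141 0.003 long 67.4
pad/post px [262 175] c [0.5664 0.0174] an [-2.313e-01 -2.000e-04] LxW 0.044 0.033 long 164.7
pad/post px [148 260] c [ 0.4112 -0.0423] an [-0.3303  0.1334] LxW 0.064 0.003 long 67.6
body30 px [312 101] c [0.6365 0.0725] an [-0.1594 -0.053 ] LxW 0.089 0.038 long 74.4
body px [340 316] c [ 0.5985 -0.2303] an [-0.4614 -0.0973] LxW 0.037 0.024 long 75.5
lanewall px [266  87] c [0.585  0.0867] an [-0.1595  0.0004] LxW 0.161 0.11 long 164.6
lanewall px [343 319] c [ 0.597  -0.2323] an [-0.4637 -0.0964] LxW 0.021 0.018 long 117.6
t 18.55 p [ 0.6161 -0.0037  0.2524] psi -15.6 F [-0.7  0.6  0. ] w 0.0258 q [-0.12  0.33  1.38 -0.    1.44  0.15]
[0.63, -0.2397, 0.18, 76.5] row [-0.2235, 0.0769, 0.0725, -0.0, 0.0, -92.1] rows>= 9
[0.63, -0.2397, 0.043, 76.5] row [-0.2235, 0.0769, 0.2095, -0.0, 0.0, -92.1] rows>= 9
```

Fresh A is seated in lane 2, 1 mm off, with its top at 0.065. B's visible end is where it was, so I pick B next.

```bash
python3 -m crank '[[-0.2235,0.0769,0.0725,0,0,-92.1],[-0.2235,0.0769,0.0725,0,0,-92.1],[-0.2235,0.0769,0.0725,0,0,-92.1],[-0.2235,0.0769,0.0725,0,0,-92.1],[-0.2235,0.0769,0.0725,0,0,-92.1],[-0.2235,0.0769,0.0725,0,0,-92.1],[-0.2235,0.0769,0.0725,0,0,-92.1],[-0.2235,0.0769,0.0725,0,0,-92.1],[-0.2235,0.0769,0.0725,0,0,-92.1],[-0.2235,0.0769,0.0725,0,0,-92.1],[-0.2235,0.0769,0.0725,0,0,-92.1],[-0.2235,0.0769,0.0725,0,0,-92.1]]' 0.3; python3 meas.py wrist w4 | grep -E "^(fin|body) "; python3 go.py .63 -.2397 .043 76.5
```

```text
clock: 20.05
position: [0.6301, -0.2393, 0.1796]
ee_rot: [-0.0, 0.118, 0.993, -0.0]
contact_force: [0.2, -1.0, -0.9]
width: 0.0256
fin px [628 119] c [0.627  0.0324] an [-0.2006 -0.0546] LxW 0.04 0.019 long 2.8
fin px [316 191] c [ 0.6298 -0.2387] an [-0.4611 -0.1297] LxW 0.035 0.011 long 166.2
body px [316 180] c [ 0.6303 -0.2391] an [-0.4613 -0.1303] LxW 0.09 0.038 long 166.0
t 20.1 p [ 0.6301 -0.2395  0.1798] psi 76.5 F [-0.6 -0.8  0.2] w 0.0259 q [-0.47  0.45  1.36 -0.    1.33 -1.8 ]
[0.63, -0.2397, 0.043, 76.5] row [0.0, -0.0002, 0.1368, -0.0, -0.0, -0.0] rows>= 3
```

```bash
python3 -m crank '[[0,0.0005,0.05,0,0,0],[0,0.0005,0.1,0,0,0],[0,0.0005,0.13,0,0,0],[0,0.0005,0.137,0,0,0],[0,0.0005,0.137,0,0,0]]' 0.3; python3 -m crank '[[0,0,0,0,0,0],[0,0,0,0,0,0],[0,0,0,0,0,0],[0,0,0,0,0,0]]' 0 35;python3 go.py; python3 -m crank '[[0,0,-0.05,0,0,0],[0,0,-0.11,0,0,0],[0,0,-0.14,0,0,0],[0,0,-0.14,0,0,0]]';python3 an.py -.16 0;  python3 go.py .5852 .0861 .18 -15.5 .5852 .0861 .073 -15.5
```

```text
clock: 20.72
position: [0.6307, -0.2392, 0.0433]
ee_rot: [0.0, 0.118, 0.993, -0.0]
contact_force: [-0.5, 0.1, 0.9]
width: 0.0255
clock: 21.22
position: [0.6318, -0.2398, 0.045]
ee_rot: [0.002, 0.118, 0.993, -0.001]
contact_force: [-0.3, 0.4, 6.0]
width: 0.0114
t 21.23 p [ 0.6318 -0.2398  0.045 ] psi 76.5 F [-0.3  0.4  6. ] w 0.0114 q [-0.47  0.56  1.53 -0.    1.05 -1.8 ]
clock: 21.72
position: [0.6325, -0.2401, 0.1879]
ee_rot: [0.005, 0.118, 0.993, -0.002]
contact_force: [0.8, 0.4, -1.8]
width: 0.0111
[-0.16, 0.0] [0.5852 0.0861]
t 21.73 p [ 0.6325 -0.2401  0.1879] psi 76.5 F [ 0.8  0.4 -1.8] w 0.0111 q [-0.47  0.45  1.35 -0.    1.34 -1.8 ]
[0.5852, 0.0861, 0.18, -15.5] row [0.1225, 0.3061, 0.006, 0.3, 0.5, 92.0] rows>= 9
[0.5852, 0.0861, 0.073, -15.5] row [0.1235, 0.3063, 0.113, 0.3, 0.5, 92.0] rows>= 9
```

```bash
python3 -m crank '[[0.1215,0.306,0.006,0.3,0.5,92],[0.1215,0.306,0.006,0.3,0.5,92],[0.1215,0.306,0.006,0.3,0.5,92],[0.1215,0.306,0.006,0.3,0.5,92],[0.1215,0.306,0.006,0.3,0.5,92],[0.1215,0.306,0.006,0.3,0.5,92],[0.1215,0.306,0.006,0.3,0.5,92],[0.1215,0.306,0.006,0.3,0.5,92],[0.1215,0.306,0.006,0.3,0.5,92],[0.1215,0.306,0.006,0.3,0.5,92],[0.1215,0.306,0.006,0.3,0.5,92],[0.1215,0.306,0.006,0.3,0.5,92],[0.1215,0.306,0.04,0.3,0.5,92],[0.1215,0.306,0.07,0.3,0.5,92],[0.1215,0.306,0.088,0.3,0.5,92],[0.1215,0.306,0.088,0.3,0.5,92]]'; python3 go.py .5852 .0861 .075 -15.5
```

```text
clock: 23.72
position: [0.5856, 0.0853, 0.0965]
ee_rot: [-0.001, 0.796, 0.605, -0.001]
contact_force: [1.1, -0.2, -1.2]
width: 0.0111
t 23.73 p [0.5856 0.0853 0.0965] psi -15.5 F [ 1.1 -0.2 -1.2] w 0.0111 q [ 0.03  0.4   1.67 -0.    1.07  0.3 ]
[0.5852, 0.0861, 0.075, -15.5] row [0.0007, -0.0005, 0.0215, -0.2, 0.1, -0.0] rows>= 1
```

```bash
python3 -m crank '[[0.0005,0,0.008,0,0,0],[0.0005,0,0.015,0,0,0],[0.0005,0,0.021,0,0,0],[0.0005,0,0.0225,0,0,0],[0.0005,0,0.0225,0,0,0]]'; python3 -m crank '[[0,0,0,0,0,0],[0,0,0,0,0,0],[0,0,-0.05,0,0,0],[0,0,-0.11,0,0,0],[-0.05,0,-0.15,0,0,0],[-0.1,0,-0.18,0,0,0],[-0.13,0,-0.2,0,0,0],[-0.13,0,-0.2,0,0,0]]' 0.3; python3 meas.py wrist w5; python3 an.py -.29 0; python3 go.py .5505 -.0391 .2 -15.5 .5505 -.0391 .065 -15.5
```

```text
clock: 24.35
position: [0.5859, 0.086, 0.075]
ee_rot: [-0.001, 0.796, 0.605, -0.001]
contact_force: [-1.9, 0.2, 5.3]
width: 0.0111
clock: 25.35
position: [0.5521, -0.0413, 0.2769]
ee_rot: [0.001, 0.797, 0.604, 0.0]
contact_force: [1.1, 0.3, 0.4]
width: 0.0256
fin px [313  51] c [0.5877 0.0884] an [-0.1571 -0.0017] LxW 0.09 0.038 long 74.3
fin px [358  52] c [0.6367 0.0732] an [-0.1587 -0.053 ] LxW 0.089 0.038 long 74.9
fin px [210 104] c [0.4573 0.0683] an [-0.2113  0.1186] LxW 0.066 0.002 long 68.5
fin px [210 156] c [0.4344 0.0109] an [-0.2728  0.1253] LxW 0.053 0.002 long 67.0
fin30 px [313  47] c [0.5878 0.0878] an [-0.1577 -0.002 ] LxW 0.035 0.011 long 74.1
fin30 px [396  32] c [0.6703 0.0783] an [-0.1448 -0.084 ] LxW 0.009 0.005 long 88.9
fin30 px [364  48] c [0.6363 0.0723] an [-0.1597 -0.0529] LxW 0.035 0.012 long 74.1
fin30 px [200  75] c [0.4684 0.0946] an [-0.183   0.1149] LxW 0.037 0.001 long 67.4
fin30 px [200 165] c [0.4307 0.0034] an [-0.281   0.1268] LxW 0.157 0.002 long 67.4
fin30 px [208 214] c [ 0.4181 -0.0506] an [-0.3364  0.1245] LxW 0.006 0.006 long 63.1
pad/pos
[... 307 characters left out ...]
0.    ] LxW 0.043 0.034 long 164.3
body30 px [313  51] c [0.5877 0.0884] an [-0.1571 -0.0017] LxW 0.09 0.038 long 74.3
body30 px [358  53] c [0.6367 0.0732] an [-0.1587 -0.053 ] LxW 0.089 0.038 long 74.9
lanewall px [309  40] c [0.5854 0.088 ] an [-0.1581  0.0003] LxW 0.161 0.109 long 164.3
lanewall px [290 326] c [ 0.4457 -0.2745] an [-0.5448  0.0381] LxW 0.056 0.014 long 88.0
[-0.29, 0.0] [ 0.5505 -0.0392]
t 25.4 p [ 0.5517 -0.0398  0.2755] psi -15.6 F [-0.3 -0.3 -0.3] w 0.0257 q [-0.2   0.22  1.47  0.    1.45  0.07]
[0.5505, -0.0391, 0.2, -15.5] row [0.0003, -0.0013, 0.0755, -0.0, -0.0, -0.1] rows>= 2
[0.5505, -0.0391, 0.065, -15.5] row [0.0003, -0.0012, 0.2105, -0.0, -0.0, -0.1] rows>= 4
```

View pics/w5.png

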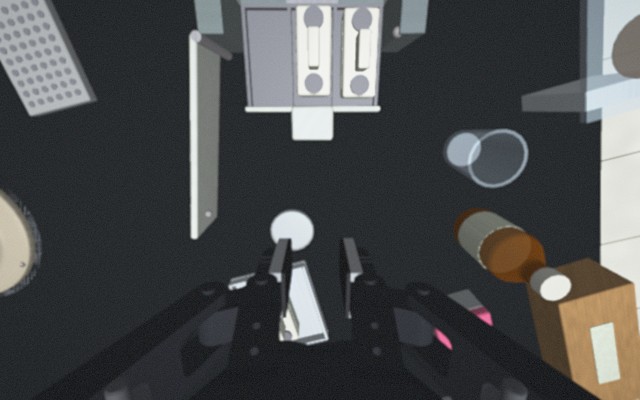

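Both fresh cartridges are seated (fins at px (313,47) and (364,48), errors under 4 mm), and the tray and bystanders look undisturbed. Next I push the carriage home.

```bash
python3 -m crank '[[0,-0.001,0.06,0,0,0],[0,-0.001,0.12,0,0,0],[0,-0.001,0.18,0,0,0],[0,-0.001,0.2105,0,0,0],[0,-0.001,0.2105,0,0,0],[0.015,-0.001,0.2105,0,0,0],[0.025,-0.001,0.2105,0,0,0],[0.035,-0.001,0.2105,0,0,0],[0.045,-0.001,0.2105,0,0,0],[0.055,-0.001,0.2105,0,0,0],[0.065,-0.001,0.2105,0,0,0],[0.075,-0.001,0.2105,0,0,0],[0.085,-0.001,0.2105,0,0,0],[0.095,-0.001,0.2105,0,0,0],[0.105,-0.001,0.2105,0,0,0],[0.115,-0.001,0.2105,0,0,0],[0.125,-0.001,0.2105,0,0,0],[0.133,-0.001,0.2105,0,0,0],[0.138,-0.001,0.2105,0,0,0],[0.138,-0.001,0.2105,0,0,0]]' 0; python3 go.py .5926 .111 .0658 -15.5
```

```text
clock: 27.9
position: [0.5879, 0.0939, 0.0649]
ee_rot: [-0.0, 0.797, 0.605, -0.0]
contact_force: [1.4, -4.0, 1.6]
width: 0.0
t 27.9 p [0.5879 0.0939 0.0649] psi -15.6 F [ 1.4 -4.   1.6] w 0.0 q [0.04 0.44 1.7  0.   1.   0.31]
[0.5926, 0.111, 0.0658, -15.5] row [0.0178, -0.0001, -0.0009, -0.0, -0.0, -0.1] rows>= 1
```

```bash
python3 -m crank '[[0.004,0,0,0,0,0],[0.008,0,0,0,0,0],[0.012,0,0,0,0,0],[0.015,0,0,0,0,0],[0.0175,0,0,0,0,0],[0.0175,0,0,0,0,0]]'; python3 -m crank '[[0.0015,0,0,0,0,0],[0.003,0,0,0,0,0],[0.003,0,0,0,0,0]]';python3 go.py .5926 .111 .0658 -15.5
```

```text
clock: 28.65
position: [0.5925, 0.1106, 0.0649]
ee_rot: [-0.0, 0.797, 0.605, -0.0]
contact_force: [0.6, -4.7, 2.9]
width: -0.0003
clock: 29.02
position: [0.5926, 0.111, 0.0649]
ee_rot: [0.001, 0.796, 0.605, -0.002]
contact_force: [-0.4, -10.3, 4.8]
width: 0.0004
t 29.02 p [0.5926 0.111  0.0649] psi -15.6 F [ -0.4 -10.3   4.8] w 0.0004 q [ 0.07  0.45  1.68 -0.    1.02  0.35]
[0.5926, 0.111, 0.0658, -15.5] row [-0.0, -0.0, -0.0009, -0.1, 0.3, -0.1] rows>= 1
```

```bash
python3 -m crank '[[-0.03,0,0,0,0,0],[-0.08,0,0,0,0,0],[-0.13,0,0,0,0,0],[-0.13,0,-0.06,0,0,0],[-0.13,0,-0.12,0,0,0],[-0.13,0,-0.18,0,0,0],[-0.13,0,-0.21,0,0,0],[-0.13,0,-0.21,0,0,0],[-0.13,0,-0.21,0,0,0],[-0.13,0,-0.21,0,0,0],[-0.13,0,-0.21,0,0,0],[-0.13,0,-0.21,0,0,0],[-0.13,0,-0.21,0,0,0],[-0.13,0,-0.21,0,0,0]]'; python3 meas.py wrist w6 | grep -E "pad|fin"; python3 go.py .386 -.017 .22 -112.5  .386 -.017 .06 -112.5
cat > arc.py <<'E'
from h import *; from an import C,u,v
s=st(); A=Rt(s); p=np.array(s["position"]); H=C-.148*u+.11*v
for th in (1.69,1.4,1.1,.8,.5,.2,0): 
    a=np.radians(-15.5)-th; d=np.array([np.cos(a),np.sin(a)]); n=np.array([-d[1],d[0]]); P=H+.17*d-.019*n
    psi=np.degrees(a); print(th,np.round(P,3),"psi",round(float(psi),1))
E
python3 arc.py
```

```text
clock: 30.78
position: [0.5583, -0.0134, 0.2755]
ee_rot: [0.001, 0.796, 0.605, -0.002]
contact_force: [-0.2, 0.7, -0.1]
width: -0.0
fin px [316   7] c [0.606  0.1554] an [-0.0876 -0.0015] LxW 0.037 0.004 long 164.1
fin px [364   8] c [0.6557 0.1409] an [-0.0884 -0.0532] LxW 0.037 0.007 long 165.9
fin px [214 153] c [0.4428 0.0313] an [-0.2509  0.1227] LxW 0.188 0.002 long 67.8
fin30 px [315  51] c [0.5928 0.1106] an [-0.1344 -0.0007] LxW 0.043 0.005 long 169.7
fin30 px [397  62] c [0.6705 0.0782] an [-0.1448 -0.0842] LxW 0.008 0.005 long 94.5
fin30 px [205 164] c [0.4393 0.0241] an [-0.2588  0.124 ] LxW 0.205 0.002 long 67.4
fin30 px [212 235] c [ 0.4182 -0.0504] an [-0.3362  0.1245] LxW 0.006 0.006 long 74.7
pad/post px [415  36] c [0.6895 0.0958] an [-0.1228 -0.0979] LxW 0.048 0.025 long 74.2
pad/post px [213  36] c [0.5007 0.1482] an [-0.1228  0.098 ] LxW 0.048 0.024 long 74.7
pad/post px [314  31] c [0.5966 0.1269] an [-0.1176 -0.    ] LxW 0.043 0.034 long 164.6
pad/post px [202 160] c [0.4384 0.0247] an [-0.2584  0.1251] LxW 0.207 0.004 long 67.7
t 30.82 p [ 0.5583 -0.0134  0.2755] psi -15.6 F [0.1 0.5 0.2] w 0.0002 q [-0.15  0.23  1.46 -0.    1.45  0.13]
[0.386, -0.017, 0.22, -112.5] row [-0.0495, -0.1649, 0.0559, 0.2, 0.2, 96.9] rows>= 10
[0.386, -0.017, 0.06, -112.5] row [-0.0487, -0.1647, 0.2159, 0.2, 0.2, 96.9] rows>= 10
1.69 [ 0.4   -0.023] psi -112.3
1.4 [ 0.447 -0.04 ] psi -95.7
1.1 [ 0.498 -0.043] psi -78.5
0.8 [ 0.547 -0.031] psi -61.3
0.5 [ 0.591 -0.005] psi -44.1
0.2 [0.625 0.033] psi -27.0
0 [0.641 0.063] psi -15.5
```

View pics/w6.png

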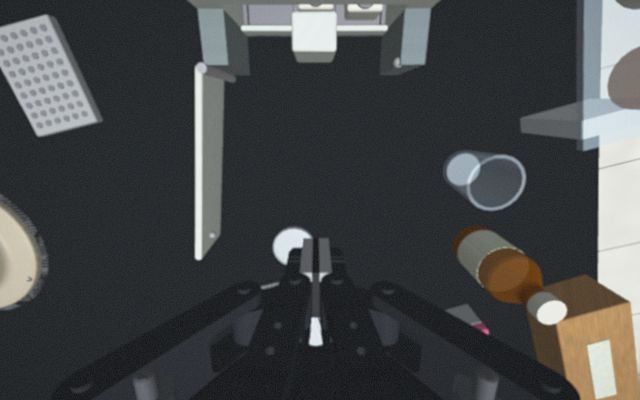

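The carriage stayed locked: paddle top at px (314,31), 0.114 m further in than when out, with both cartridges inside. Next is the door.

```bash
python3 -m crank '[[-0.0495,-0.1649,0.0559,0,0,96.9],[-0.0495,-0.1649,0.0559,0,0,96.9],[-0.0495,-0.1649,0.0559,0,0,96.9],[-0.0495,-0.1649,0.0559,0,0,96.9],[-0.0495,-0.1649,0.0559,0,0,96.9],[-0.0495,-0.1649,0.0559,0,0,96.9],[-0.0495,-0.1649,0.0559,0,0,96.9],[-0.0495,-0.1649,0.0559,0,0,96.9],[-0.0495,-0.1649,0.0559,0,0,96.9],[-0.0495,-0.1649,0.0559,0,0,96.9],[-0.0495,-0.1649,0.0559,0,0,96.9],[-0.0495,-0.1649,0.0559,0,0,96.9],[-0.049,-0.1647,0.11,0,0,96.9],[-0.049,-0.1647,0.16,0,0,96.9],[-0.0487,-0.1647,0.211,0,0,96.9],[-0.0487,-0.1647,0.211,0,0,96.9]]'; python3 go.py 0.400 -0.023 .065 -112.5 0.447 -0.040 .065 -95.7  0.498 -0.043 .065 -78.5 0.547 -0.031 .065 -61.3 0.591 -0.005 .065 -44.1 0.625 0.033 .065 -27 .641 .063 .065 -15.5
```

```text
clock: 32.83
position: [0.3829, -0.0163, 0.0626]
ee_rot: [0.002, 0.981, -0.194, -0.005]
contact_force: [-1.0, 1.2, -0.2]
width: 0.0
t 32.83 p [ 0.3829 -0.0163  0.0626] psi -112.4 F [-1.   1.2 -0.2] w 0.0 q [-0.22  0.18  2.14 -0.01  0.84  1.75]
[0.4, -0.023, 0.065, -112.5] row [0.0184, -0.0003, -0.0026, 0.3, 0.5, 0.1] rows>= 1
[0.447, -0.04, 0.065, -95.7] row [0.0683, -0.0025, -0.0031, 0.3, 0.6, -16.7] rows>= 2
[0.498, -0.043, 0.065, -78.5] row [0.1166, -0.0192, -0.0036, 0.2, 0.6, -33.9] rows>= 4
[0.547, -0.031, 0.065, -61.3] row [0.1573, -0.049, -0.0042, 0.1, 0.6, -51.1] rows>= 5
[0.591, -0.005, 0.065, -44.1] row [0.1881, -0.0898, -0.0047, -0.0, 0.7, -68.3] rows>= 7
[0.625, 0.033, 0.065, -27.0] row [0.205, -0.1379, -0.0051, -0.1, 0.7, -85.4] rows>= 8
[0.641, 0.063, 0.065, -15.5] row [0.2083, -0.1717, -0.0054, -0.2, 0.7, -96.9] rows>= 10
```

```bash
python3 -m crank '[[0.0184,-0.0003,-0.003,0,0,0],[0.033,-0.0005,-0.003,0,0,-5.5],[0.051,-0.001,-0.003,0,0,-11],[0.0683,-0.0025,-0.003,0,0,-16.7],[0.085,-0.007,-0.003,0,0,-22.4],[0.101,-0.0125,-0.003,0,0,-28],[0.1166,-0.0192,-0.004,0,0,-33.9],[0.131,-0.028,-0.004,0,0,-39.6],[0.1445,-0.038,-0.004,0,0,-45.4],[0.1573,-0.049,-0.004,0,0,-51.1],[0.169,-0.062,-0.004,0,0,-57],[0.179,-0.0755,-0.005,0,0,-62.6],[0.188,-0.09,-0.005,0,0,-68.3],[0.195,-0.1055,-0.005,0,0,-74],[0.2005,-0.1215,-0.005,0,0,-79.7],[0.205,-0.138,-0.005,0,0,-85.4],[0.205,-0.138,-0.005,0,0,-85.4]]'; python3 go.py .641 .063 .065 -15.5
python3 - <<'E'
from h import *
cv2.imwrite("pics/s7.png",img("side")["frame"])
E
```

```text
clock: 34.95
position: [0.6286, 0.0334, 0.0676]
ee_rot: [-0.0, 0.853, 0.523, -0.003]
contact_force: [-0.4, 0.6, -0.4]
width: 0.0002
t 34.95 p [0.6286 0.0334 0.0676] psi -27.0 F [-0.4  0.6 -0.4] w 0.0002 q [-0.06  0.48  1.61 -0.    1.05  0.42]
[0.641, 0.063, 0.065, -15.5] row [0.032, -0.0023, 0.0025, -0.2, 0.2, -11.5] rows>= 2
```

View pics/s7.png

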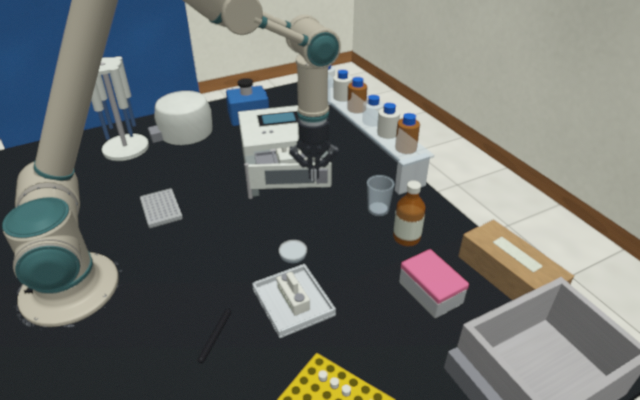

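The door has followed and is nearly shut (px (290,180)). The spent cartridge stands in the tray (293,293).

```bash
python3 -m crank '[[0.01,-0.0005,0.001,0,0,-4],[0.02,-0.001,0.001,0,0,-8],[0.027,-0.002,0.001,0,0,-10.5],[0.03,-0.002,0.001,0,0,-11.5],[0.032,-0.002,0.001,0,0,-11.5],[0.034,-0.0022,0.001,0,0,-11.5]]'; python3 go.py .641 .063 .065 -15.5;  python3 -m crank '[[0.0015,0,0,0,0,0],[0.003,0,0,0,0,0],[0.003,0,0,0,0,0]]'
```

```text
clock: 35.75
position: [0.6411, 0.062, 0.0672]
ee_rot: [0.0, 0.797, 0.604, -0.004]
contact_force: [-0.3, -2.5, 1.6]
width: -0.0001
t 35.75 p [0.6411 0.062  0.0672] psi -15.6 F [-0.3 -2.5  1.6] w -0.0001 q [-0.01  0.5   1.57 -0.01  1.07  0.27]
[0.641, 0.063, 0.065, -15.5] row [0.0009, -0.0003, 0.0022, -0.2, 0.4, -0.1] rows>= 1
clock: 36.12
position: [0.642, 0.0643, 0.0676]
ee_rot: [0.001, 0.797, 0.605, -0.004]
contact_force: [-0.7, -4.0, 2.8]
width: -0.0001
```

```bash
python3 -m crank '[[0.0015,0,0,0,0,0],[0.003,0,0,0,0,0],[0.003,0,0,0,0,0]]';  python3 -m crank '[[0.0015,0,0,0,0,0],[0.003,0,0,0,0,0],[0.003,0,0,0,0,0]]'
```

```text
clock: 36.5
position: [0.642, 0.0643, 0.0677]
ee_rot: [0.003, 0.796, 0.605, -0.006]
contact_force: [-2.9, -10.1, 2.9]
width: -0.0
clock: 36.88
position: [0.642, 0.0641, 0.0678]
ee_rot: [0.004, 0.796, 0.605, -0.009]
contact_force: [-1.7, -10.1, 4.2]
width: 0.0004
```

```bash
python3 -m crank '[[-0.02,0,0,0,0,0],[-0.06,0,0,0,0,0],[-0.1,0,-0.05,0,0,0],[-0.11,0,-0.11,0,0,0],[-0.12,0,-0.17,0,0,0],[-0.12,0,-0.2,0,0,0],[-0.12,0,-0.2,0,0,0],[-0.12,0,-0.2,0,0,0],[-0.12,0,-0.2,0,0,0]]'; python3 meas.py wrist w8 >/dev/null
python3 - <<'E'
from h import *; from an import C,u,v
D=np.load("w8.npz"); W=D["W"]; q=W[...,:2]-C; X=q@u; Y=q@v; z=W[...,2]
m=(z>.095)&(z<.108)&(X>-.175)&(X<-.149)&(abs(Y)<.125)
print(m.sum())
if m.sum()>20:
    for lo in np.arange(-.11,.11,.022):
        k=m&(Y>lo)&(Y<lo+.022)
        if k.sum()>3: print(round(lo+.011,3),k.sum(),"x outer",np.round(np.percentile(X[k],5),4),"med",np.round(np.median(X[k]),4))
k=(X>-.14)&(X<-.09)&(abs(Y)<.03)&(z>.085)&(z<.107)
print("paddle",k.sum(),np.round([np.median(X[k]),X[k].min(),np.median(z[k])],4) if k.sum() else "")
E
python3 go.py
```

```text
clock: 38.0
position: [0.6108, -0.0478, 0.2677]
ee_rot: [0.003, 0.796, 0.606, -0.01]
contact_force: [-0.0, 0.3, -0.0]
width: -0.0
2124
-0.099 190 x outer -0.1551 med -0.1529
-0.077 213 x outer -0.155 med -0.1529
-0.055 206 x outer -0.1551 med -0.1529
-0.033 212 x outer -0.1551 med -0.1529
-0.011 207 x outer -0.1551 med -0.153
0.011 216 x outer -0.1552 med -0.153
0.033 222 x outer -0.1553 med -0.153
0.055 221 x outer -0.1554 med -0.1526
0.077 211 x outer -0.1548 med -0.1525
0.099 212 x outer -0.1554 med -0.1528
paddle 1363 [-0.1268 -0.136   0.0999]
t 38.05 p [ 0.611  -0.0478  0.2679] psi -15.5 F [-0.1 -0.4  0.5] w -0.0002 q [-0.18  0.32  1.35 -0.02  1.48  0.09]
```

View pics/w8.png

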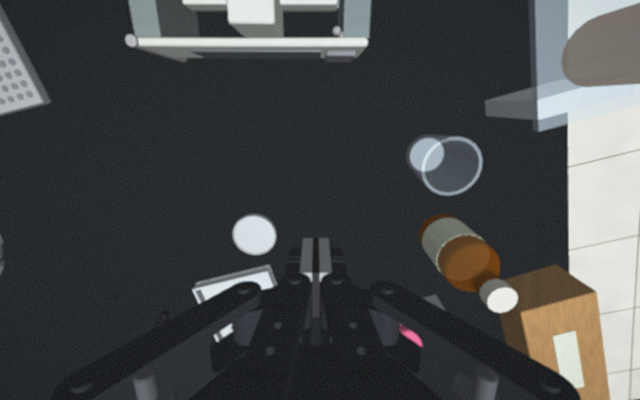

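The door is flush (outer face at x = -0.155 along its whole width, px (130-368,45)) and the paddle is at the locked position. I hand the job in.

```bash
python3 -c "from rig import job; print(job.sign_off())"
```

```text
the job is handed in; nothing more can be done
None
```

The cartridge change is finished and handed in at about 38 s of robot time; no verdict was reported.

- **Release:** I pushed the carriage home once and it sprang right out, with the paddle face 0.249 m in front of the analyser's centre.
- **Spent cartridge:** Only one came out, in lane 2. It stands upright in the tray, about 4 mm from the tray's centre.
- **Fresh cartridges:** I found two, and seated them in lanes 2 and 1. Both measured within about 4 mm of the lane points, with their tops at the right height.
- **Carriage:** I pushed it home again and it stayed locked. The paddle face measured x = -0.136 m against the nominal -0.135 m.
- **Door:** It is shut and flush, with its outer face at x = -0.155 m across its whole width.
- **Bystanders:** In the last pictures the beaker, bottle and petri dish stand where they were; the tip box looked undisturbed in the side view before the door was shut. The arm was clear of everything when I handed in.

No check failed. I did not look directly behind the analyser, so a third fresh cartridge hidden there would have been missed. I saw no sign of one in any view.

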